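# Lamp on, live view on, take the picture

### The arm

A 6-joint arm with a two-finger parallel gripper is mounted at the origin on the work surface. World frame = base frame: x ahead of the robot, y to its left, z up, the work surface at z = 0. Lengths are in m, angles in rad, forces in N, time in s.
With the tool pointing down it reaches from about 0.35 to 0.975 m from the base axis. Payload 17.4 kg.
Tool frame: the origin (TCP) lies between the finger pads; the fingertips stand 14 mm ahead of it and the grasp point (between the pads) lies 5 mm behind it; x points along the fingers, z is the direction in which the jaws open and shut, and the axes are right-handed (so a half turn about x gives the same grasp; the last joint's range is limited). The gripper opens to 85 mm and grips with 20 to 120 N. Pads are 22 mm wide; open, the fingers measure 114 mm over their backs; the gripper's body (76 mm by 85 mm) begins 54 mm behind the grasp point. The pads swing forward as they close: fully open they stand 13 mm farther back than shut.
Start: joints at [-1.263, 0.116, 1.442, -0, 1.584, -0.038], TCP at [0.229, -0.635, 0.245] pointing down, gripper open.
Joint ranges: [-2.83, 2.83], [-0.83, 2.19], [0.07, 2.5], [-1.14, 4.28], [0.01, 3], [-2.97, 2.97]. Speed limits (rad/s): [1.89, 1.89, 2.22, 3.14, 3.14, 3.14].

### API

Orientations are given as a rotation vector (axis times angle).
In Python, from workcell import r gives the robot as it stands.
- The arm moves only by the tool drive_tool, never from a script. Its arguments are lists of equal length, an entry for each row: "xyz": the shift along the tool's x, y, z in cm, a list of three; "spin": the turn about the tool's x in degrees; "grip": the opening, from 0 (shut) to 1 (fully open). In form: {"xyz": [[dx, dy, dz], ...], "spin": [spin, ...], "grip": [grip, ...]}. A call has 1 to 10 rows; each row is the pose to reach, as a shift and turn from the pose commanded when the call began, along the tool's axes at that moment; what a row does not reach only later rows make up. A row lasts 1/12 s, in which the tool goes at most 41.7 mm and 7.16 degrees, less where a joint would pass 70% of its speed; a pose out of reach is approached as far as the arm can. A call with a gripper value outside its range is refused whole. The fingers move at their own pace and stop on an object; "newtons" is the grip in N (left out, the last holds). Time passes only in rows, so rows that repeat a pose let the fingers close. It gives the time, the measured TCP pose, the force and the opening at its end, in the units of the state.
- r.sense(): the state, without advancing time (a new reading comes with each control period).
- r.camera(name): name is "scene" or "top"; returns a dict with "frame" (384x512x3 uint8, red, green, blue), "intrinsics" (3x3 intrinsics, pixels), "distortion" ([k1, k2, p1, p2, k3] as OpenCV has them; the pictures are not rectified), "R" (3x3) and "t" (3): a world point X has camera coordinates R X + t. Camera axes: x right, y down, z forward; pixel columns grow to the right and rows downward; lengths in m; the calibration is good to about 2 mm. A picture is of the moment at which its call begins. There is no depth.
- r.job_done(): hands the job in, once; it reports no verdict.
The state is a dict: "clock": time; "joint_positions": joint angles; "qd": joint speeds; "effort": joint torques, N m; "tcp_pos": TCP position; "tcp_rot": TCP orientation; "contact_force": force on the tool from outside, world axes, zero at the start; "torque": the same for the moment, N m; "width": finger opening in m.
Only numpy, scipy, OpenCV 4.12 (cv2) and the standard library are available. Lean on these libraries where they do the work, as an engineer would, in place of code of your own. Each camera call takes 0.05 s, during which the arm holds its last target. There are 200 camera calls.

### The job

Get the microscope camera to take a picture, pushing with the closed fingertips: first press the green half of the lamp unit's rocker fully down so the lamp is on, then press the camera console's blue key fully in (it stays in), and last press the red key fully down, keep it down for a good second and let it spring back. Keep to that order, never press the yellow key, and do not pick up, shove or knock over any of the labware standing around.

Things in the scene. Friction and masses are not known exactly. Their poses are not given: they have to be found in the camera images.
- lamp: lamp power unit: white box fixed to the table, 150 (x) x 130 (y) x 80 mm high, vent slots in its sides and a black knob on its front (-x side). Origin: centre of its underside, z up. On top, in a black surround 3 mm high centred at x = -33 mm, y = 0, sits a large rocker 32 mm wide; the petri dish stands on the rear half of the top
- rocker (a joint): rocker, rad: a V of two flat halves 30 mm long, 32 mm wide, meeting at the pivot line (along the lamp's y at x = -33 mm, 92 mm above the table). 0 = off: black half (lamp's +x side) level, green half (-x side) sloping up 0.36 rad, free edge 10.6 mm above the pivot. 0.36 = on, its stop: green half level. Stays where left (friction, 3 N at 20 mm from the pivot); starts at 0 to 0.06
- rocker_push (a point): point on the upper face of the rocker's green half (white bar on it), mid-width and 20 mm from the pivot line; moves with the rocker (99 mm above the table when off, 92 mm when fully on). A good place to press down
- console: camera console: grey slab fixed to the table, 100 (x) x 200 (y) x 40 mm high. Origin: centre of its underside, z up. Three round keys stand in a row along its y at x = -10 mm, y = -58, 0 and +58 mm, in any order of colours. Each key is 28 mm across in a black collar 44 mm across whose top is 52 mm above the table
- blue_key (a joint): the blue key (live view), m pressed in. 0 = out, its face 62 mm above the table; 0.006 = fully in, its stop. Latching: stays where it is pushed to (friction 3.5 N); starts between 0 and 0.001
- blue_key_top (a point): centre of the blue key's upper face, moves with the key; z up
- red_key (a joint): the red key (take picture), m pressed in. 0 = out, its face 62 mm above the table; 0.006 = fully down, its stop. Springs back; the spring pushes 1.5 N at the top and 5 N fully down
- red_key_top (a point): centre of the red key's upper face, moves with the key; z up
- yellow_key (a joint): the yellow key (erase), same size, height, travel and spring as the red one; must not be pressed
- yellow_key_top (a point): centre of the yellow key's upper face
- jar: bystander: small amber glass jar with white lid, 44 mm across, 55 mm high, standing between the lamp unit and the console. Origin: centre of its underside
- dish: bystander: clear lidded petri dish, 60 mm across, 15 mm high, lying on the lamp unit's top near x = +38 mm of the lamp frame. Origin: centre of its underside
- flask: bystander: clear flat culture flask, 80 x 132 x 36 mm high, pink inside, orange cap at its +y end, lying beyond the lamp unit and console. Origin: on its underside, 10 mm from the middle of its body towards the cap
- bottle: bystander: glass bottle, blue cap, 66 mm across, 150 mm high, to the left. Origin: centre of its underside
- tip_box: bystander: pipette tip box, blue with clear lid, 120 x 82 x 62 mm, to the right. Origin: centre of its underside
- slide_box: bystander: green slide box, 60 x 90 x 30 mm, at the far right. Origin: centre of its underside
- objective: bystander: brass objective lens, 30 mm across, 45 mm high, at the far left. Origin: centre of its underside
Things that resemble listed ones, but are neither listed nor needed, are in the scene too. Of the things that look like the lamp, the largest one is meant.

How it is judged:
On the way, in this order (a step that is already met when the one before it is completed fails the run):
1. the rocker's green half is pressed down: lamp on (value of joint rocker above 0.31 rad), for 0.1 s.
2. the blue key is pressed in (value of joint blue_key above 0.0045 m), for 0.1 s.
3. the red key is kept down for at least 0.7 s (value of joint red_key above 0.004 m), for 0.7 s.
4. the red key is let go (value of joint red_key below 0.001 m), for 0.1 s.
At the end, for the whole second after the job is handed in: rocker at more than 0.31 rad (on), blue key in by more than 4.5 mm, red and yellow keys back out within 1 mm, and every bystander upright (0.15 rad), at rest and within 15 mm of where it started (value of joint rocker above 0.31 rad and value of joint blue_key above 0.0045 m and value of joint each of red_key, yellow_key below 0.001 m and distance of each of jar, dish, flask, bottle, tip_box, slide_box, objective from where it was at the start of the episode below 0.015 m and angle between each of jar, dish, flask, bottle, tip_box, slide_box, objective's own z axis and vertical below 0.15 rad and linear speed of each of jar, dish, flask, bottle, tip_box, slide_box, objective below 0.02 m/s); the robot touches nothing.
It fails at once if the blue key is pressed (2.5 mm) while the lamp is not on (value of joint blue_key above 0.0025 m and value of joint rocker below 0.28 rad).
It fails at once if the red key is pressed (2 mm) while the lamp is not on or the blue key not in (value of joint red_key above 0.002 m and (value of joint rocker below 0.28 rad or value of joint blue_key below 0.004 m)).
It fails at once if the yellow key is pressed (2 mm) (value of joint yellow_key above 0.002 m).
It fails at once if a bystander is shoved, carried (15 mm) or tipped (0.3 rad) (distance of any of jar, dish, flask, bottle, tip_box, slide_box, objective from where it was at the start of the episode above 0.015 m or angle between any of jar, dish, flask, bottle, tip_box, slide_box, objective's own z axis and vertical above 0.3 rad).
It also fails if it takes over 48 s, if anything falls off the work surface, if the arm or the gripper's body presses on something with over 40 N, if the wrist force passes 120 N, or if a joint passes its speed limit or range.

## Working session

There is one attempt and no reset: what is moved stays moved. The work goes in short steps, Python scripts to look and compute and a tool call to move; the robot and the scene stay as the last step left them, time stands still between calls to the robot, and variables do not carry over. Pictures are saved under pics/ and viewed, about 8 in all and at most 12, crops included, and the job is handed in when it is done.

Besides the shell and the picture viewer there is one more tool, called as name([rows], argument=value, ...), one row to a line, values as JSON. drive_tool: Moves the arm, as the interface text tells. Its arguments: {"type":"object","properties":{"xyz":{"type":"array","items":{"type":"array","items":{"type":"number"}}},"spin":{"type":"array","items":{"type":"number"}},"grip":{"type":"array","items":{"type":"number"}},"newtons":{"type":"number"}},"required":["xyz","spin","grip"]}

```bash
mkdir -p pics; cat > h.py <<'E'
import numpy as np, cv2
from workcell import r
def ray(c,px):
    u=cv2.undistortPoints(np.array([[px]],float),np.array(c["intrinsics"]),np.array(c["distortion"]))[0,0]
    R=np.array(c["R"]);t=np.array(c["t"]); return -R.T@t, R.T@np.array([u[0],u[1],1.])
def onz(c,px,z):
    o,d=ray(c,px); return o+d*(z-o[2])/d[2]
def tri(c1,p1,c2,p2):
    (a,d),(b,e)=ray(c1,p1),ray(c2,p2); d=d/np.linalg.norm(d); e=e/np.linalg.norm(e)
    s=np.linalg.lstsq(np.c_[d,-e],b-a,rcond=None)[0]; P,Q=a+s[0]*d,b+s[1]*e
    return (P+Q)/2,np.linalg.norm(P-Q)
def save(n,f): cv2.imwrite(f"pics/{n}.png",f[:,:,::-1])
E
python3 - <<'E'
from h import *
import pickle
cs={n:r.camera(n) for n in("scene","top")}
pickle.dump(cs,open("c0.pkl","wb"))
for n in cs: save(n+"0",cs[n]["frame"]); print(n,-np.array(cs[n]["R"]).T@cs[n]["t"])
print(r.sense())
E
```

```text
scene [0.83219307 0.55521283 0.89305918]
top [ 2.58945562e-01 -5.40899621e-04  1.35357186e+00]
{'clock': 0.1, 'joint_positions': array([-1.26277450e+00,  1.16423407e-01,  1.44216023e+00,  2.12903167e-05,
        1.58400793e+00, -3.77852278e-02]), 'qd': array([-0.0003882 , -0.00111434, -0.00107822, -0.00116549,  0.00050835,
       -0.00052069]), 'effort': array([ 3.04603731e-03, -7.33666277e+01, -6.33787036e+01, -9.18717569e-05,
        5.29486526e-03, -1.48418655e-05]), 'tcp_pos': array([ 0.22875744, -0.63489955,  0.24466959]), 'tcp_rot': array([ 0.95142168,  1.35398529, -0.9503934 ]), 'contact_force': array([ 0.22448017,  0.06917918, -0.37188672]), 'torque': array([-0.02130594,  0.01926946, -0.00328035]), 'width': 0.08526322289187266}
```

View pics/top0.png

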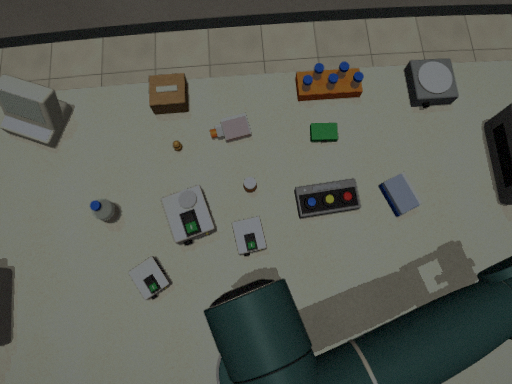

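View pics/scene0.png

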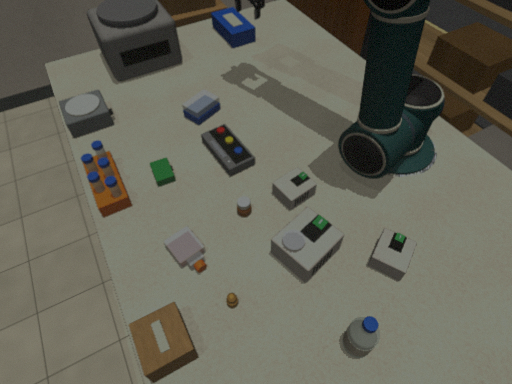

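The top view shows three rocker units: the large one with a dish at (188,213), and smaller ones at (249,236) and (150,278). The largest is the lamp. The console is at (327,198), with its keys blue (312,202), yellow (330,199) and red (348,197). Next I'll measure these and check a close crop.

```bash
cat > m.py <<'E'
from h import *
import pickle
cs=pickle.load(open("c0.pkl","rb"))
boxes={"top":dict(lamp=(160,178,218,248),con=(290,174,364,222)),"scene":dict(lamp=(268,205,346,280),con=(196,118,260,178))}
rng={"green":((45,80),"lamp"),"blue":((100,130),"con"),"yellow":((22,35),"con"),"red":((170,190),"con")}
cen={}
for n in cs:
    f=cs[n]["frame"]; hsv=cv2.cvtColor(f,cv2.COLOR_RGB2HSV).astype(int); H=hsv[...,0].copy(); 
    for k,((a,b),bx) in rng.items():
        h=np.where(H<10,H+180,H) if k=="red" else H
        m=((h>=a)&(h<=b)&(hsv[...,1]>110)&(hsv[...,2]>70)).astype(np.uint8)
        x0,y0,x1,y1=boxes[n][bx]; q=np.zeros_like(m); q[y0:y1,x0:x1]=m[y0:y1,x0:x1]
        nn,l,st,ce=cv2.connectedComponentsWithStats(q); i=1+np.argmax(st[1:,4]); cen[n,k]=ce[i]; print(n,k,ce[i].round(1),st[i],onz(cs[n],ce[i],.099 if k=="green" else .062).round(4))
for k in rng: print(k,*[np.round(v,4) for v in tri(cs["top"],cen["top",k],cs["scene"],cen["scene",k])])
ims=[]
for n in cs:
    for bx in("lamp","con"):
        x0,y0,x1,y1=boxes[n][bx]; ims.append(cv2.resize(cs[n]["frame"][y0:y1,x0:x1],(390,290),interpolation=cv2.INTER_CUBIC))
save("crops",np.vstack([np.hstack(ims[:2]),np.hstack(ims[2:])]))
E
python3 m.py
```

```text
scene green [319.6 222.2] [313 215  15  15 102] [0.4519 0.1865 0.099 ]
scene blue [237.7 149.6] [234 147   8   6  41] [ 0.5049 -0.1904  0.062 ]
scene yellow [228.7 139.1] [225 136   8   7  46] [ 0.5091 -0.2484  0.062 ]
scene red [220.4 129.3] [217 127   8   6  40] [ 0.5129 -0.3059  0.062 ]
top green [190.9 226.8] [186 222  11  11  71] [0.4483 0.1847 0.099 ]
top blue [311.4 201.4] [308 198   8   8  54] [ 0.5055 -0.1905  0.062 ]
top yellow [329.4 198.5] [326 194   8   9  60] [ 0.5104 -0.2483  0.062 ]
top red [347.4 195.7] [344 192   8   9  58] [ 0.5148 -0.3061  0.062 ]
green [0.4494 0.1849 0.0946] 0.0012
blue [ 0.5052 -0.1903  0.0624] 0.0006
yellow [ 0.5098 -0.2478  0.063 ] 0.001
red [ 0.5139 -0.3053  0.0632] 0.0015
```

View pics/crops.png

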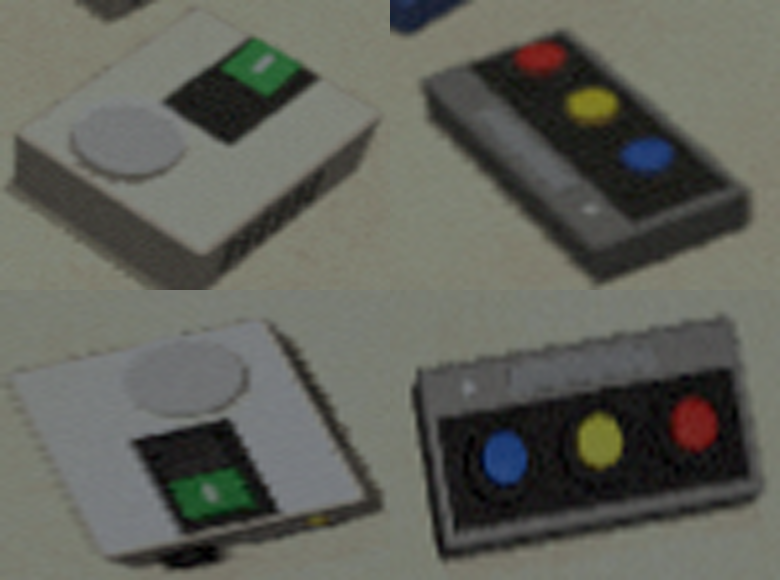

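The crops confirm it: the large unit has a dish and a green half with a white bar. The bar is at top pixel (190.9,227), and the keys are blue, yellow and red from left to right. Key spacing comes out at 58 mm, which matches the description. Next I'll work out the shifts.

```bash
cat > s.py <<'E'
from h import *
from scipy.spatial.transform import Rotation as Ro
s=r.sense(); M=Ro.from_rotvec(s["tcp_rot"]).as_matrix()
print("clock",s["clock"],"tcp",s["tcp_pos"].round(4),"F",s["contact_force"].round(1),"w",round(s["width"],4)); print(M.round(3))
for n,P in dict(rock=(.449,.185,.12),blue=(.505,-.190,.09),red=(.514,-.3055,.09)).items():
    print(n,"shift cm to tip at",P,(100*M.T@(np.array(P)+[0,0,.014]-s["tcp_pos"])).round(2))
E
python3 s.py
```

```text
clock 0.1 tcp [ 0.2288 -0.6349  0.2447] F [ 0.2  0.1 -0.4] w 0.0853
[[-0.     0.941  0.339]
 [ 0.001  0.339 -0.941]
 [-1.     0.    -0.001]]
rock shift cm to tip at (0.449, 0.185, 0.12) [ 11.14  48.51 -69.66]
blue shift cm to tip at (0.505, -0.19, 0.09) [ 14.1   41.07 -32.48]
red shift cm to tip at (0.514, -0.3055, 0.09) [ 14.09  38.   -21.31]
```

drive_tool([
  [0, 2.8, -2.9],
  [0, 5.6, -5.8],
  [0, 8.4, -8.7],
  [0, 11.2, -11.6],
  [0, 14, -14.5],
  [0, 16.8, -17.4],
  [0, 19.6, -20.3],
  [0, 22.4, -23.2],
  [0, 25.2, -26.1],
  [0, 28, -29],
], spin=[0, 0, 0, 0, 0, 0, 0, 0, 0, 0], grip=[0, 0, 0, 0, 0, 0, 0, 0, 0, 0], newtons=40)

```text
clock: 0.93
tcp_pos: [0.3941, -0.2654, 0.2452]
tcp_rot: [0.951, 1.353, -0.951]
contact_force: [1.3, -0.1, 0.1]
width: 0.0001
```

drive_tool([
  [0, 1.8, -3.5],
  [0, 3.6, -7],
  [0, 5.4, -10.5],
  [0, 7.2, -14],
  [0, 9, -17.5],
  [0, 10.8, -21],
  [0, 12.6, -24.5],
  [0, 14.4, -28],
  [0, 16.2, -31.5],
  [0, 18, -35],
], spin=[0, 0, 0, 0, 0, 0, 0, 0, 0, 0], grip=[0, 0, 0, 0, 0, 0, 0, 0, 0, 0])

```text
clock: 1.77
tcp_pos: [0.4442, 0.125, 0.2453]
tcp_rot: [0.951, 1.353, -0.95]
contact_force: [0.9, -0.9, -0.4]
width: 0.0002
```

```bash
python3 s.py
```

```text
clock 1.7667 tcp [0.4442 0.125  0.2453] F [ 0.9 -0.9 -0.4] w 0.0002
[[ 0.     0.941  0.339]
 [ 0.     0.339 -0.941]
 [-1.     0.     0.   ]]
rock shift cm to tip at (0.449, 0.185, 0.12) [11.13  2.48 -5.48]
blue shift cm to tip at (0.505, -0.19, 0.09) [14.13 -4.97 31.7 ]
red shift cm to tip at (0.514, -0.3055, 0.09) [14.13 -8.04 42.87]
```

drive_tool([
  [0, 1.3, -2.8],
  [0, 2.5, -5.5],
  [3, 2.5, -5.5],
  [6, 2.5, -5.5],
  [8.5, 2.5, -5.5],
  [10.5, 2.5, -5.5],
  [11, 2.5, -5.5],
  [11, 2.5, -5.5],
  [11, 2.5, -5.5],
], spin=[0, 0, 0, 0, 0, 0, 0, 0, 0], grip=[0, 0, 0, 0, 0, 0, 0, 0, 0])

```text
clock: 2.52
tcp_pos: [0.4498, 0.1833, 0.1363]
tcp_rot: [0.951, 1.353, -0.95]
contact_force: [-0.2, -0.2, 0.4]
width: 0.0003
```

```bash
python3 s.py; python3 - <<'E'
from h import *
a=r.camera("scene")["frame"][180:280,250:380]; b=r.camera("top")["frame"][170:260,140:250]
save("above",np.hstack([cv2.resize(a,(400,310),interpolation=2),cv2.resize(b,(380,310),interpolation=2)]))
E
```

```text
clock 2.5167 tcp [0.4498 0.1833 0.1363] F [-0.2 -0.2  0.4] w 0.0003
[[ 0.001  0.941  0.339]
 [ 0.     0.339 -0.941]
 [-1.     0.001  0.   ]]
rock shift cm to tip at (0.449, 0.185, 0.12) [ 0.23 -0.01 -0.19]
blue shift cm to tip at (0.505, -0.19, 0.09) [ 3.23 -7.46 36.99]
red shift cm to tip at (0.514, -0.3055, 0.09) [  3.22 -10.52  48.16]
```

View pics/above.png

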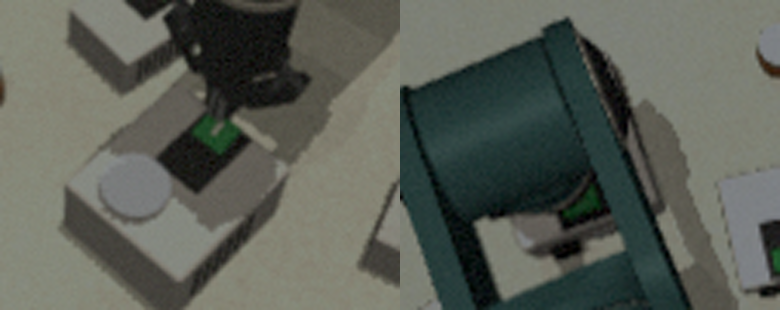

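The scene crop shows the closed tips over the green half's bar at about crop (220,125), so I'll press down.

drive_tool([
  [0.8, 0, -0.2],
  [1.6, 0, -0.2],
  [2.0, 0, -0.2],
  [2.3, 0, -0.2],
  [2.6, 0, -0.2],
  [2.8, 0, -0.2],
  [2.9, 0, -0.2],
  [3.0, 0, -0.2],
  [3.0, 0, -0.2],
], spin=[0, 0, 0, 0, 0, 0, 0, 0, 0], grip=[0, 0, 0, 0, 0, 0, 0, 0, 0])

```text
clock: 3.37
tcp_pos: [0.4489, 0.1851, 0.106]
tcp_rot: [0.951, 1.353, -0.951]
contact_force: [-5.4, -0.7, 8.8]
width: -0.0001
```

drive_tool([
  [0.1, 0, 0],
  [0.2, 0, 0],
  [0.2, 0, 0],
], spin=[0, 0, 0], grip=[0, 0, 0])

```text
clock: 3.62
tcp_pos: [0.449, 0.1852, 0.1058]
tcp_rot: [0.951, 1.353, -0.95]
contact_force: [-16.6, -4.9, 29.7]
width: -0.0003
```

The force rose to 30 N with no further travel, and the tips are at z = 0.092, so the rocker is at its stop. I'll lift and check.

drive_tool([
  [0, 0, 0],
  [-1, 0, 0],
  [-3, 0, 0],
  [-6, 0, 0],
  [-9, 0, 2],
  [-9, -1, 6],
  [-9, -2, 10],
  [-9, -3, 14],
  [-9, -3, 14],
], spin=[0, 0, 0, 0, 0, 0, 0, 0, 0], grip=[0, 0, 0, 0, 0, 0, 0, 0, 0])

```text
clock: 4.37
tcp_pos: [0.4685, 0.0377, 0.1936]
tcp_rot: [0.953, 1.35, -0.955]
contact_force: [0.5, 0.4, 0.6]
width: 0.0003
```

```bash
python3 s.py; python3 - <<'E'
from h import *
a=r.camera("scene")["frame"][200:285,262:352]; b=r.camera("top")["frame"][170:260,140:250]
save("on",np.hstack([cv2.resize(a,(400,378),interpolation=2),cv2.resize(b,(390,378),interpolation=2)]))
E
```

```text
clock 4.3667 tcp [0.4685 0.0377 0.1936] F [0.5 0.4 0.6] w 0.0003
[[ 0.001  0.942  0.334]
 [-0.002  0.334 -0.942]
 [-1.     0.     0.002]]
rock shift cm to tip at (0.449, 0.185, 0.12) [  5.93   3.09 -14.54]
blue shift cm to tip at (0.505, -0.19, 0.09) [ 9.   -4.18 22.67]
red shift cm to tip at (0.514, -0.3055, 0.09) [ 9.02 -7.19 33.85]
```

View pics/on.png

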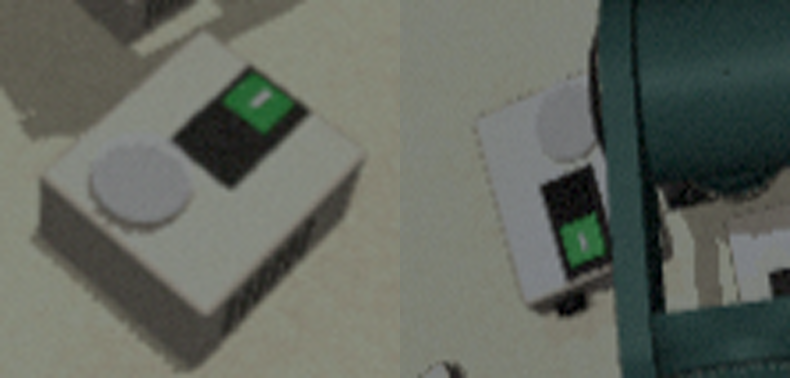

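The green half now sits lower and level, and the dish hasn't moved. Next is the blue key.

drive_tool([
  [0, -0.7, 3.8],
  [0, -1.4, 7.6],
  [0, -2.1, 11.4],
  [0, -2.8, 15.2],
  [0, -3.5, 19],
  [0, -4.2, 22.6],
  [3, -4.2, 22.6],
  [6, -4.2, 22.6],
  [8.5, -4.2, 22.6],
  [8.5, -4.2, 22.6],
], spin=[0, 0, 0, 0, 0, 0, 0, 0, 0, 0], grip=[0, 0, 0, 0, 0, 0, 0, 0, 0, 0])

```text
clock: 5.3
tcp_pos: [0.5036, -0.1818, 0.1031]
tcp_rot: [0.95, 1.361, -0.952]
contact_force: [-1.6, 0.7, -1.8]
width: 0.0003
```

drive_tool([
  [0, 0, 0],
  [0, 0, 0],
], spin=[0, 0], grip=[0, 0])

```text
clock: 5.47
tcp_pos: [0.5061, -0.1831, 0.11]
tcp_rot: [0.95, 1.352, -0.949]
contact_force: [-0.3, -0.8, 0.3]
width: 0.0002
```

```bash
python3 s.py; python3 - <<'E'
from h import *
a=r.camera("scene")["frame"][100:190,180:280]; b=r.camera("top")["frame"][160:235,280:370]
save("ab2",np.hstack([cv2.resize(a,(400,360),interpolation=2),cv2.resize(b,(390,360),interpolation=2)]))
E
```

```text
clock 5.4667 tcp [ 0.5061 -0.1831  0.11  ] F [-0.3 -0.8  0.3] w 0.0002
[[ 0.002  0.94   0.34 ]
 [-0.001  0.34  -0.94 ]
 [-1.     0.001  0.001]]
rock shift cm to tip at (0.449, 0.185, 0.12) [ -2.42   7.15 -36.56]
blue shift cm to tip at (0.505, -0.19, 0.09) [ 0.6  -0.34  0.61]
red shift cm to tip at (0.514, -0.3055, 0.09) [ 0.61 -3.42 11.78]
```

View pics/ab2.png

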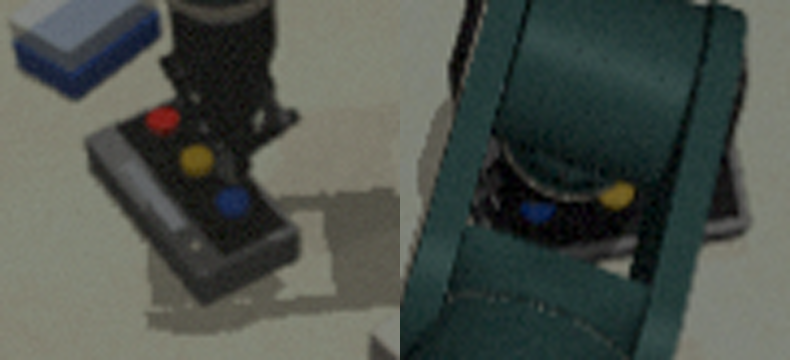

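The tips are just above blue, about 7 mm off in y. I'll correct that and press. Fully in means the tips at z = 0.056, 4.0 cm down.

drive_tool([
  [0, -0.3, 0.6],
  [0.8, -0.3, 0.6],
  [1.6, -0.3, 0.6],
  [2.4, -0.3, 0.6],
  [3.0, -0.3, 0.6],
  [3.4, -0.3, 0.6],
  [3.7, -0.3, 0.6],
  [3.9, -0.3, 0.6],
  [4.0, -0.3, 0.6],
  [4.0, -0.3, 0.6],
], spin=[0, 0, 0, 0, 0, 0, 0, 0, 0, 0], grip=[0, 0, 0, 0, 0, 0, 0, 0, 0, 0])

```text
clock: 6.4
tcp_pos: [0.5044, -0.1903, 0.0697]
tcp_rot: [0.951, 1.353, -0.951]
contact_force: [-10.5, 4.2, 16.6]
width: -0.0002
```

drive_tool([
  [0.1, 0, 0],
  [0.2, 0, 0],
  [0.2, 0, 0],
], spin=[0, 0, 0], grip=[0, 0, 0])

```text
clock: 6.65
tcp_pos: [0.5046, -0.1904, 0.0693]
tcp_rot: [0.951, 1.353, -0.951]
contact_force: [-19.3, 7.7, 36.5]
width: -0.0
```

Blue has bottomed out: tips at 0.0553 and the force rising steeply. I'll lift well clear of yellow and move over red.

drive_tool([
  [-2, 0, 0],
  [-5, 0, 0],
  [-6, 0, 0],
  [-6, -0.7, 2.5],
  [-6, -1.5, 5.5],
  [-6, -2.3, 8.5],
  [-6, -3.1, 11.2],
  [-6, -3.1, 11.2],
  [-6, -3.1, 11.2],
  [-6, -3.1, 11.2],
], spin=[0, 0, 0, 0, 0, 0, 0, 0, 0, 0], grip=[0, 0, 0, 0, 0, 0, 0, 0, 0, 0])

```text
clock: 7.48
tcp_pos: [0.5131, -0.3059, 0.126]
tcp_rot: [0.951, 1.354, -0.951]
contact_force: [-0.5, 0.3, 0.6]
width: 0.0001
```

```bash
python3 s.py; python3 - <<'E'
from h import *
a=r.camera("scene")["frame"][100:190,180:280]
save("ab3",cv2.resize(a,(600,540),interpolation=2))
E
```

```text
clock 7.4833 tcp [ 0.5131 -0.3059  0.126 ] F [-0.5  0.3  0.6] w 0.0001
[[-0.     0.941  0.339]
 [ 0.     0.339 -0.941]
 [-1.    -0.    -0.001]]
rock shift cm to tip at (0.449, 0.185, 0.12) [ -0.78  10.59 -48.36]
blue shift cm to tip at (0.505, -0.19, 0.09) [  2.2    3.16 -11.17]
red shift cm to tip at (0.514, -0.3055, 0.09) [ 2.2  0.1 -0. ]
```

View pics/ab3.png

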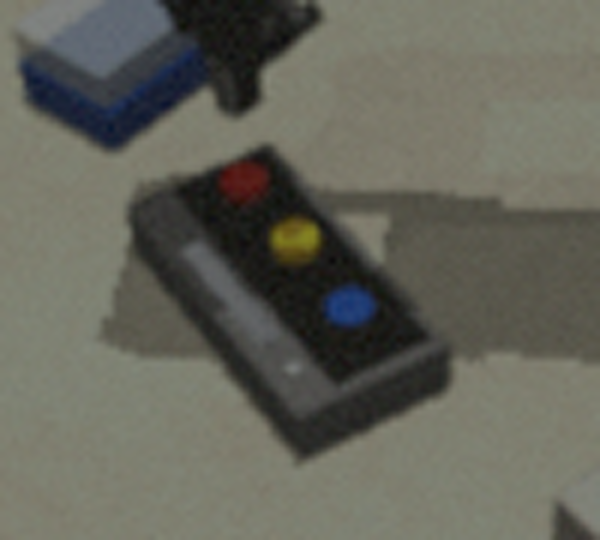

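Blue at (350,305) is flush while yellow at (296,240) still stands proud. The tips are above red at (244,182). Pressing red now: 5.6 cm down plus about 0.2 cm.

drive_tool([
  [1.5, 0.1, 0],
  [3, 0.1, 0],
  [4, 0.1, 0],
  [4.6, 0.1, 0],
  [5.0, 0.1, 0],
  [5.3, 0.1, 0],
  [5.5, 0.1, 0],
  [5.7, 0.1, 0],
  [5.8, 0.1, 0],
  [5.8, 0.1, 0],
], spin=[0, 0, 0, 0, 0, 0, 0, 0, 0, 0], grip=[0, 0, 0, 0, 0, 0, 0, 0, 0, 0])

```text
clock: 8.37
tcp_pos: [0.5144, -0.3059, 0.0699]
tcp_rot: [0.951, 1.352, -0.95]
contact_force: [-4.7, 5.5, 13.6]
width: 0.0001
```

drive_tool([
  [0, 0, 0],
  [0, 0, 0],
  [0, 0, 0],
  [0, 0, 0],
  [0, 0, 0],
  [0, 0, 0],
  [0, 0, 0],
  [0, 0, 0],
  [0, 0, 0],
  [0, 0, 0],
], spin=[0, 0, 0, 0, 0, 0, 0, 0, 0, 0], grip=[0, 0, 0, 0, 0, 0, 0, 0, 0, 0])

```text
clock: 9.2
tcp_pos: [0.5145, -0.3059, 0.0699]
tcp_rot: [0.951, 1.352, -0.95]
contact_force: [-6.1, 6.1, 13.8]
width: -0.0001
```

drive_tool([
  [0, 0, 0],
  [0, 0, 0],
  [0, 0, 0],
  [0, 0, 0],
  [-1, 0, 0],
  [-3, 0, 0],
  [-6, 0, 0],
  [-10, 0, 0],
  [-13, 0, 0],
  [-13, 0, 0],
], spin=[0, 0, 0, 0, 0, 0, 0, 0, 0, 0], grip=[0, 0, 0, 0, 0, 0, 0, 0, 0, 0])

```text
clock: 10.03
tcp_pos: [0.5156, -0.307, 0.2061]
tcp_rot: [0.95, 1.343, -0.949]
contact_force: [0.7, 0.4, 1.5]
width: -0.0005
```

drive_tool([
  [0, -3, 2],
  [0, -6, 4],
  [0, -9, 6],
  [0, -12, 8],
  [0, -12, 8],
  [0, -12, 8],
], spin=[0, 0, 0, 0, 0, 0], grip=[0, 0, 0, 0, 0, 0])

```text
clock: 10.53
tcp_pos: [0.4273, -0.4231, 0.1985]
tcp_rot: [0.953, 1.352, -0.953]
contact_force: [0.4, 0.9, -0.6]
width: 0.0002
```

```bash
python3 s.py|head -1; python3 - <<'E'
from h import *
f=r.camera("scene")["frame"]; save("end",cv2.resize(f[90:380,60:400],(790,600*1),interpolation=2))
E
```

```text
clock 10.5333 tcp [ 0.4273 -0.4231  0.1985] F [ 0.4  0.9 -0.6] w 0.0002
```

View pics/end.png

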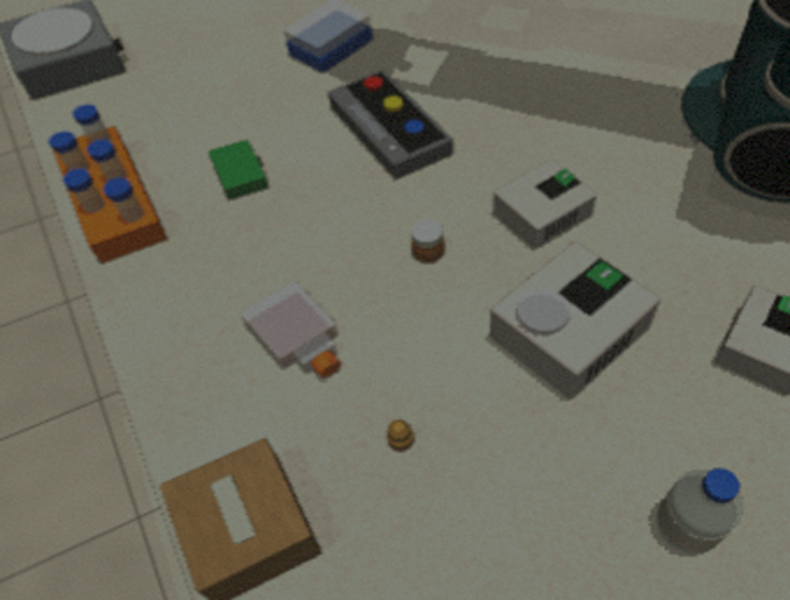

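All labware is standing where it was, and red has sprung back. I'll do one numeric check of how far the coloured parts moved in the image before handing in.

```bash
cat > fin.py <<'E'
from h import *
import pickle
a=pickle.load(open("c0.pkl","rb"))["scene"]; b=r.camera("scene")
for k,(lo,hi,bx) in dict(green=(45,80,(268,205,346,280)),blue=(100,130,(228,140,250,160)),yellow=(22,35,(196,118,260,178)),red=(170,190,(196,118,260,178))).items():
    o=[]
    for c in(a,b):
        h=cv2.cvtColor(c["frame"],cv2.COLOR_RGB2HSV).astype(int); H=h[...,0]; H=np.where(H<10,H+180,H) if k=="red" else H
        x0,y0,x1,y1=bx; m=((H>=lo)&(H<=hi)&(h[...,1]>110)&(h[...,2]>70))[y0:y1,x0:x1]; ys,xs=np.nonzero(m); o.append((xs.mean()+x0,ys.mean()+y0,len(xs)))
    print(k,np.round(o,2).tolist())
R,t=np.array(a["R"]),np.array(a["t"])
for n,P,d in(("blue 6mm",(.505,-.19,.062),.006),("green 7mm",(.449,.185,.099),.007)):
    p=[cv2.projectPoints(np.array([[P[0],P[1],z]]),cv2.Rodrigues(R)[0],t,np.array(a["intrinsics"]),np.array(a["distortion"]))[0].ravel() for z in(P[2],P[2]-d)]; print(n,"expected shift",(p[1]-p[0]).round(2))
E
python3 fin.py
```

```text
green [[319.65, 222.16, 102.0], [319.68, 222.72, 93.0]]
blue [[237.73, 149.56, 41.0], [237.68, 150.62, 40.0]]
yellow [[228.74, 139.13, 46.0], [228.74, 139.13, 46.0]]
red [[220.38, 129.28, 40.0], [220.36, 129.4, 42.0]]
blue 6mm expected shift [0.1  1.29]
green 7mm expected shift [-0.34  1.43]
```

Blue matches a full press and yellow is unmoved. Green moved less in the image than I expected, so I'll check the white bar and triangulate it.

```bash
python3 - <<'E'
from h import *
import pickle
c0=pickle.load(open("c0.pkl","rb")); c1={n:r.camera(n) for n in("scene","top")}
W=dict(scene=(306,208,336,236),top=(181,215,204,240))
for c in(c0,c1):
    g={};bar={}
    for n in c:
        x0,y0,x1,y1=W[n]; f=c[n]["frame"][y0:y1,x0:x1]; h=cv2.cvtColor(f,cv2.COLOR_RGB2HSV).astype(int)
        m=((h[...,0]>=45)&(h[...,0]<=80)&(h[...,1]>90)&(h[...,2]>50)).astype(np.uint8)
        k=max(cv2.findContours(m,0,1)[0],key=cv2.contourArea); hull=np.zeros_like(m); cv2.fillConvexPoly(hull,cv2.convexHull(k),1)
        ys,xs=np.nonzero(hull); g[n]=(xs.mean()+x0,ys.mean()+y0)
        w=f[...,0].astype(float)*cv2.erode(hull,np.ones((3,3))); w=np.clip(w-50,0,None); Y,X=np.mgrid[y0:y1,x0:x1]; bar[n]=((w*X).sum()/w.sum(),(w*Y).sum()/w.sum())
    for q in(g,bar): print({n:np.round(q[n],2).tolist() for n in q},*[np.round(v,4) for v in tri(c["top"],q["top"],c["scene"],q["scene"])])
cv2.imwrite("pics/cmp.png",np.hstack([cv2.resize(c[n]["frame"][W[n][1]-5:W[n][3]+5,W[n][0]-15:W[n][2]+5,::-1],(390,390),interpolation=cv2.INTER_CUBIC) for c in(c0,c1) for n in("scene",)]))
E
```

```text
{'scene': [319.55, 221.94], 'top': [190.92, 226.53]} [0.45   0.1847 0.0959] 0.0008
{'scene': [320.18, 220.92], 'top': [190.72, 226.54]} [0.4491 0.1848 0.1004] 0.0002
{'scene': [319.78, 222.62], 'top': [191.18, 226.67]} [0.4496 0.1848 0.0927] 0.0004
{'scene': [320.18, 221.66], 'top': [191.36, 227.0]} [0.4481 0.184  0.0952] 0.0005
```

View pics/cmp.png

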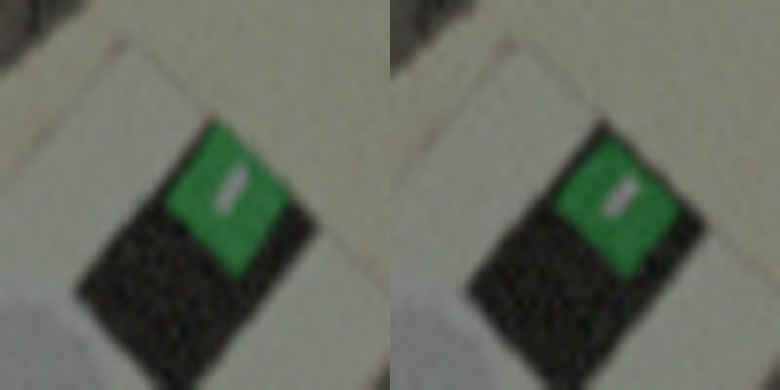

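Before the press (left), the green edge overlapped the surround's rim. Now (right) it lies inside and parallel to the rim, so it is level. The bar dropped about 5 mm, and together with the hard stop at 0.092 m that means the lamp is on. Handing in.

```bash
python3 -c "
from workcell import r
print(r.job_done(), r.sense()['clock'])"
```

```text
the job is handed in; nothing more can be done
the job is handed in; nothing more can be done
```

I pressed the three controls in the required order and handed the job in after about 11 s on the robot's clock; no verdict was reported.

- **Lamp rocker:** I pressed the green half to its stop, with the fingertips at z = 0.092 m and about 30 N. The last picture shows it level inside its surround.
- **Blue key:** I pressed it to its stop, with the fingertips at z = 0.055 m and about 36 N. It moved 1.06 px in the image against 1.29 px expected for the full 6 mm, which fits a key that can start up to 1 mm in.
- **Red key:** I held it at its stop (about 14 N) for a little over a second, then let it go. It is back within 0.12 px of where it started.
- **Yellow key and labware:** the yellow key shows no movement at all. In the last full picture the labware looks undisturbed, though I judged that by eye. The arm ended clear of everything.

**Weaker check:** the rocker's movement in the images was smaller than predicted. The green patch moved 0.56 px against a rough 1.4 px. The white bar dropped 5.2 mm by triangulation against 6 to 7 mm expected. I put this down to pixel noise, because the level green half and the hard stop both show the lamp is on.

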